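# Tip the ball feeder over to its other tray

### The arm

A 6-joint arm with a two-finger parallel gripper is mounted at the origin on the work surface. World frame = base frame: x ahead of the robot, y to its left, z up, the work surface at z = 0. Lengths are in mm, angles in rad, forces in N, time in s.
With the tool pointing down it reaches from about 350 to 975 mm from the base axis. Payload 7.1 kg.
Tool frame: the origin (TCP) lies midway between the tips of the shut fingers; the grasp point (between the pads) lies 19 mm behind it (ctrl.grip_depth is the distance from the TCP to the grasp point, in mm); z points along the fingers, y is the line along which they close (so a half turn about z gives the same grasp; the last joint's range is limited). The gripper opens to 88 mm and grips with 3 to 60 N. Pads are 20 mm wide; open, the fingers measure 115 mm over their backs; the gripper's body (75 mm by 178 mm) begins 61 mm behind the grasp point.
Start: joints at [1.23, 0.423, 1.63, -0, 1.089, -0.019], TCP at [197.64, 592.911, 222.675] pointing down, gripper open.
Joint ranges: [-3, 3], [-0.9, 2.11], [0.09, 2.58], [-1.31, 4.45], [0.11, 2.69], [-2.54, 2.54]. Speed limits (rad/s): [2.39, 2.39, 3.01, 3.14, 3.14, 3.14].

### API

Orientations are given as a rotation vector (axis times angle).
In Python, from workcell import ctrl, cams gives the robot as it stands.
- The arm moves only by the tool move_arm, never from a script. Its argument "steps" is a list of rows, each a list of 3 entries, a list of its own where there are three numbers: the shift along the tool's x, y, z in units of 25 mm (1.0 is 25 mm), then the turn about the tool's z in units of 5 degrees (1.0 is 5 degrees), then the closure, from 0 (fully open) to 1 (shut). A call has 1 to 20 rows; each row shifts and turns the commanded pose from where the row before left it, along the tool's axes as they then stand; what a row does not reach is not made up. A row lasts 1/12 s, in which the tool goes at most 41.7 mm and 7.16 degrees, less where a joint would pass 70% of its speed; a pose out of reach is approached as far as the arm can. A call is refused whole if a number of a shift passes 1 or a number of a turn 1, either way. A call with a gripper value outside its range is refused whole. The fingers move at their own pace and stop on an object; the grip force is fixed at half the most. Time passes only in rows, so rows that do not move let the fingers close. It gives the time, the measured TCP pose, the force, the opening and the grip force at its end, in the units of the state.
- ctrl.get_obs(): the state, without advancing time (a new reading comes with each control period).
- cams.get_image(name): name is "scene" or "top" or "wrist"; returns a dict with "image" (480x640x3 uint8, red, green, blue), "camera_matrix" (3x3 intrinsics, pixels), "xyz" and "rotation" of the camera in the world; the wrist camera has in their place "mount" (4x4, takes a point from camera to tool coordinates, whose origin is the TCP and whose axes are the flange's). Camera axes: x right, y down, z forward; pixel columns grow to the right and rows downward; lengths in mm; the calibration is good to about 2 mm. The wrist camera is an equidistant fisheye: a pixel r from the principal point sees the ray r / f radians off the axis. A picture is of the moment at which its call begins: read the wrist's pose just before it. There is no depth.
- ctrl.close_job(): hands the job in; it is judged then, once.
Trained networks look in the newest picture that a camera, given by its name, has taken for a name from the list of things; names that differ only in an ending like _2 or _b are one class to them, and where a whole thing is asked for, a point or a joint stands for the part that bears it (a point fixed in the world has none). Each returns a list of dicts, best first, with "p" (0 to 1); they miss things now and then, are a little off and sometimes report something else, mostly with a low value. They report only what shows in the picture. A call takes as long as a camera call.
- cams.boxes_of(camera, thing): "rect" ([centre column, centre row, width, height] in pixels, round what is visible of it).
- cams.cut_out(camera, thing): "pixels" (480x640 bool, what is visible of it) and "rect" ([centre column, centre row, width, height] in pixels, round what is visible of it).
The state is a dict: "t": time; "qpos": joint angles; "qvel": joint speeds; "joint_torque": joint torques, N m; "ee_pos": TCP position; "orientation": TCP orientation; "ft_force": force on the tool from outside, world axes, zero at the start; "moment": the same for the moment, N m; "width": finger opening in mm; "grasp_force": force on a finger pad.
Only numpy, scipy, OpenCV 4.12 (cv2) and the standard library are available. Lean on these libraries where they do the work, as an engineer would, in place of code of your own. Each camera call takes 0.05 s, during which the arm holds its last target. There are 200 camera calls.

### The job

The ball feeder on the assembly bench is set for the tray that its seesaw gate now slopes down to. First rock the gate over its pivot by pressing down its raised end so that it slopes to the other tray, then push the plate of the cross-slide stop all the way in to let the three steel balls roll down that other chute into the tray by themselves. Only touch and push: do not touch the balls, lift nothing, and leave the things lying around where they are.

Things in the scene. Friction and masses are not known exactly. Their poses are not given: they have to be found in the camera images.
- feeder: feeder stand, fixed; base plate 320 x 580 x 10 mm, origin on the table under the gate's pivot; x away from the robot at yaw 0, y left, z up. Pivot along x, 105 mm up. Chute (70 wide) and blue tray left (+y) and right (-y) of the gate; infeed channel (36 wide, x 21 to 210, walls to 195 mm) slopes down from behind to the gate's middle and holds the balls. Highest point 217 mm.
- gate (a joint): tilt of the seesaw gate, a steel trough 220 (y) x 40 mm with a top-heavy plate (90 wide, to 70 mm above the pivot) at the middle of its robot side. +0.2 rad: left (+y) end up, slopes to the right tray; -0.2: right end up, slopes to the left tray. Leans on either end stop; past level it falls over by itself. Under 2 N on the raised paddle rocks it.
- paddle_left (a point): middle of the top face of the gate's left paddle, a steel plate 70 (x) x 44 (y) x 5 thick on the robot's side of the trough's left end; point 62 mm in front of and 95 mm left of the pivot, 133 mm above the table when up, 95 when down; nothing under it to the base plate. The chute's side wall (to 112 mm high) stands 35 mm in front of the pivot: keep off it.
- paddle_right (a point): the same for the right paddle, 95 mm right of the pivot
- stop (a joint): travel of the cross-slide stop: 0 closed (its blade stands across the infeed channel and holds the balls), 0.045 m fully pushed in (to -y of the stand), blade clear; the balls pass from about 0.03. Friction about 2 N; stays where it is left.
- stop_plate (a point): middle of the outer (+y) face of the stop's upright push plate, 40 (x) x 44 (z) x 6 thick, at the left end of the slide rod, 195 mm above the table, 75 mm behind and 92 mm left of the pivot; push it square on towards the stand's -y (right). Free space left of it.
- tray_left (a point): middle of the inner floor of the left blue tray, inside 92 (x) x 100 (y) mm, floor 13 mm above the table, walls to 60 mm, outer end 80 mm
- tray_right (a point): the same for the right tray
- ball1_center (a point): centre of a steel ball, 25.4 mm dia, 67 g, in the infeed channel (first from the stop)
- ball2_center (a point): centre of a steel ball, 25.4 mm dia, 67 g, in the infeed channel (second from the stop)
- ball3_center (a point): centre of a steel ball, 25.4 mm dia, 67 g, in the infeed channel (third from the stop)
- grease_can: grey can, 48 mm dia x 75, standing on the stand's base plate behind the left tray; origin under its centre
- screwdriver: screwdriver lying on the base plate behind the right tray; origin at its middle, underside
- bearing: steel bearing ring, 52 mm dia x 12, lying on the base plate right of the infeed channel; origin under its centre
- wrench: wrench lying on the table in front of the stand; origin at its middle, underside
- mug: white mug, 80 mm dia x 90, left on the table; origin under its centre
- parts_tray: black plastic open tray 160 x 110 x 30 on the table, right; origin under its centre
- spray: blue spray bottle, 60 mm dia x 150, right on the table; origin under its centre

How it is judged:
By the outcome, as a careful person would: the job done as asked, in the order asked, and still so for the second after the job is handed in, with the robot touching nothing.
It also fails if it takes over 48 s, if anything falls off the work surface, if the arm or the gripper's body presses on something with over 40 N, if the wrist force passes 120 N, or if a joint passes its speed limit or range.

## Working session

There is one attempt and no reset: what is moved stays moved. The work goes in short steps, Python scripts to look and compute and a tool call to move; the robot and the scene stay as the last step left them, time stands still between calls to the robot, and variables do not carry over. Pictures are saved under pics/ and viewed, at most 10 in all, crops included, and the job is handed in when it is done.

Besides the shell and the picture viewer there is one more tool, called after "Call:" by a JSON object that holds its "fn" and its "kwargs". move_arm: Moves the arm, as the interface text tells. Its arguments: {"type":"object","properties":{"steps":{"type":"array"}},"required":["steps"]}

```bash
mkdir -p pics; ls; python3 - <<'E'
from workcell import ctrl, cams
import cv2
o=ctrl.get_obs(); print({k:o[k] for k in('t','ee_pos','orientation','width','ft_force')})
for c in('scene','top'):
    d=cams.get_image(c); cv2.imwrite(f'pics/{c}0.png',d['image'][:,:,::-1]); print(c,d['camera_matrix'],d['xyz'],d['rotation'])
    for n in('feeder','gate','paddle_left','paddle_right','stop','stop_plate','tray_left','tray_right','ball1_center','grease_can','wrench','mug','bearing'):
        try:
            print(c,n,[(round(b['p'],2),[round(float(v)) for v in b['rect']]) for b in cams.boxes_of(c,n)[:3]])
        except Exception as e: print(n,e)
E
```

```text
pics
{'t': 0.0, 'ee_pos': array([197.463164  , 592.3953433 , 221.91356945]), 'orientation': array([-5.03266165e-01, -3.10074927e+00,  2.34990139e-03]), 'width': 87.86453053743713, 'ft_force': array([ 0.01810272, -0.5028814 , -0.75744522])}
scene [[586.25431375   0.         315.94478185]
 [  0.         586.25431375 235.08166966]
 [  0.           0.           1.        ]] [1153.78232865 -719.19562443 1388.36787042] [-2.3998915  -0.78816869  0.2601089 ]
scene feeder [(0.8, [296, 283, 206, 213]), (0.34, [272, 237, 83, 65])]
scene gate [(0.63, [270, 240, 77, 64]), (0.48, [212, 395, 31, 39]), (0.33, [298, 335, 52, 61])]
scene paddle_left [(0.72, [271, 241, 79, 62]), (0.38, [287, 346, 33, 37])]
scene paddle_right [(0.93, [272, 239, 81, 62])]
scene stop [(0.7, [318, 227, 30, 42]), (0.57, [152, 358, 80, 66])]
scene stop_plate [(0.69, [316, 226, 34, 39]), (0.4, [269, 241, 80, 60])]
scene tray_left [(0.79, [298, 284, 208, 209])]
scene tray_right [(0.93, [298, 284, 203, 207])]
scene ball1_center [(0.64, [313, 244, 6, 8]), (0.35, [298, 286, 206, 209])]
scene grease_can [(0.56, [362, 236, 20, 33])
[... 278 characters left out ...]
         0.           1.        ]] [ 490.65802039   23.96120717 1450.5948216 ] [-2.20091548  2.180412   -0.08249584]
top feeder [(0.56, [337, 229, 234, 139])]
top gate []
top paddle_left [(0.83, [338, 267, 96, 52])]
top paddle_right [(0.86, [340, 267, 102, 50])]
top stop [(0.54, [320, 223, 43, 19])]
top stop_plate [(0.78, [319, 221, 44, 19])]
top tray_left [(0.91, [336, 230, 227, 139])]
top tray_right [(0.56, [336, 230, 234, 140])]
top ball1_center [(0.52, [335, 211, 10, 13])]
top grease_can [(0.86, [260, 202, 25, 24]), (0.59, [339, 266, 102, 51]), (0.22, [347, 312, 66, 16])]
top wrench [(0.89, [350, 314, 73, 14])]
top mug [(0.94, [134, 263, 42, 44])]
top bearing [(0.62, [361, 222, 16, 13])]
```

```bash
python3 - <<'E'
import cv2
a=cv2.imread('pics/top0.png'); cv2.imwrite('pics/topc.png',cv2.resize(a[140:340,210:470],None,fx=3,fy=3,interpolation=cv2.INTER_CUBIC))
a=cv2.imread('pics/scene0.png'); cv2.imwrite('pics/scenec.png',cv2.resize(a[165:405,180:420],None,fx=2.5,fy=2.5,interpolation=cv2.INTER_CUBIC))
E
```

```text
(no output)
```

View pics/topc.png

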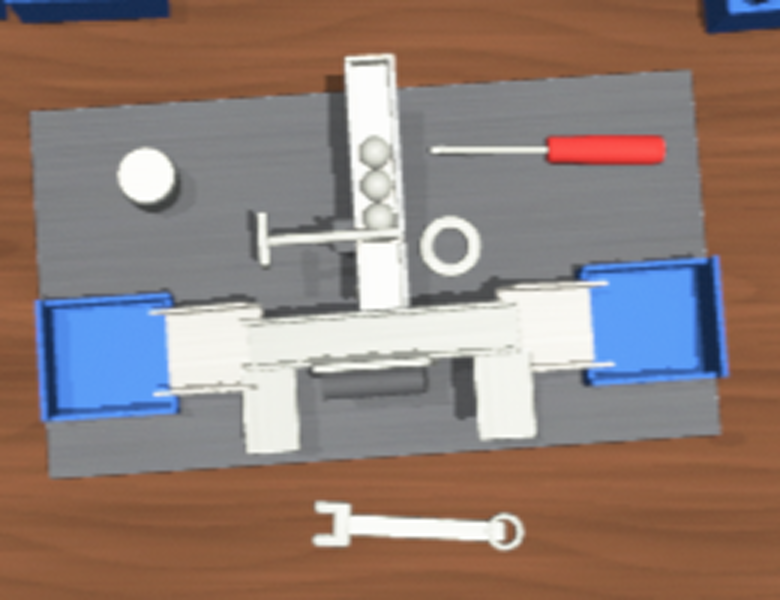

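View pics/scenec.png

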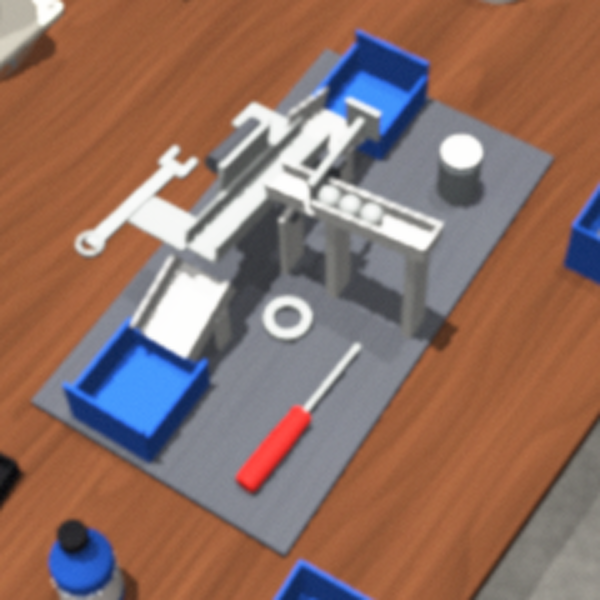

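View pics/scene0.png

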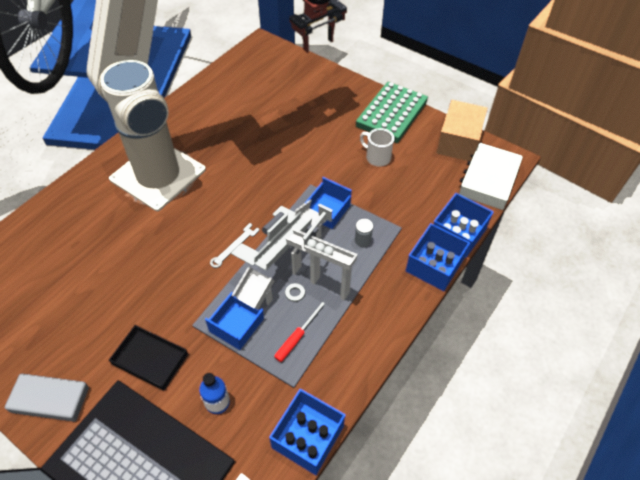

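The top crop shows the base plate corners at about (30,112), (690,70), (720,433) and (50,477), with the stop plate at (263,238). The right paddle looks larger in the top view. In the scene crop it stands clear above the right chute, so the right end seems to be up. I'll fit the pose and triangulate to check.

```bash
cat > h.py <<'E'
import numpy as np, cv2
from scipy.optimize import least_squares
from scipy.spatial.transform import Rotation as R
C={'top':(np.array([[556.113,0,316.926],[0,556.113,234.513],[0,0,1]]),np.array([490.658,23.961,1450.595]),np.array([-2.20091548,2.180412,-0.08249584])),
'scene':(np.array([[586.254,0,315.945],[0,586.254,235.082],[0,0,1]]),np.array([1153.782,-719.196,1388.368]),np.array([-2.3998915,-0.78816869,0.2601089]))}
def proj(c,P):
    K,t,r=C[c]; p=(np.atleast_2d(P)-t)@R.from_rotvec(r).as_matrix()@K.T
    return p[:,:2]/p[:,2:]
tc=lambda u,v:np.array([210+u/3,140+v/3]); sc=lambda u,v:np.array([180+u/2.5,165+v/2.5])
def tri(a,b):
    s=least_squares(lambda P:np.r_[proj('top',P)[0]-a,proj('scene',P)[0]-b],[500,0,100]); return s.x,np.abs(s.fun).max()
def loc2w(p,f): 
    c,s=np.cos(f[2]),np.sin(f[2]); p=np.atleast_2d(p); return np.c_[f[0]+c*p[:,0]-s*p[:,1],f[1]+s*p[:,0]+c*p[:,1],p[:,2]]
E
python3 - <<'E'
from h import *
# base plate fit: x offset of plate unknown -> param ox
tp=np.array([tc(30,112),tc(690,70),tc(720,433),tc(50,477)])
sp=np.array([sc(553,158),sc(286,553),sc(34,402)])
def res(f):
    q=[[f[3]+160,290,10],[f[3]+160,-290,10],[f[3]-160,-290,10],[f[3]-160,290,10]]
    w=loc2w(q,f); rest=np.r_[tc(264,212),tc(264,265)]
    pl=loc2w([[95,92,217],[55,92,217]],f)
    return np.r_[(proj('top',w)-tp).ravel(),(proj('scene',w[:3])-sp).ravel(), proj('top',pl).ravel()-rest]
s=least_squares(res,[500,0,0,30]); print('feeder',s.x.round(3),'res',s.fun.round(1))
f=s.x; np.save('f.npy',f)
for n,a,b in(('R front-right',tc(537,437),sc(130,211)),('R front-left',tc(480,439),sc(153,195)),('L front-left',tc(247,453),sc(257,103)),('L front-right',tc(299,449),sc(236,119)),
 ('plate top back',tc(264,212),sc(380,117)),('plate top front',tc(264,265),sc(349,98))):
    P,r=tri(a,b); c,s_=np.cos(f[2]),np.sin(f[2]); d=P[:2]-f[:2]
    print(n,P.round(1),'res',round(r,2),'local',np.round([c*d[0]+s_*d[1],-s_*d[0]+c*d[1],P[2]],1))
for n,p in(('padL',[-62,95,133]),('padR',[-62,-95,133]),('plate',[75,92,195]),('gateplate top',[-20,0,175])): print(n,loc2w(p,f).round(1))
E
```

```text
feeder [ 5.39416e+02 -3.68170e+01  7.70000e-02  6.08840e+01] res [-0.6 -0.7  0.4 -1.3  0.6 -0.2 -0.3  0.6  0.2 -0.5 -0.9  1.7 -2.2  0.2
 -2.1  0.  -0.9  0.2]
R front-right [ 462.9 -152.7  151.7] res 1.27 local [ -85.2 -109.7  151.7]
R front-left [ 459.  -111.9  131. ] res 0.38 local [-85.9 -68.6 131. ]
L front-left [446.4  74.2  91.1] res 1.22 local [-84.2 117.9  91.1]
L front-right [450.6  32.1 107.5] res 1.28 local [-83.3  75.6 107.5]
plate top back [628.4  58.6 216.1] res 0.76 local [ 96.   88.3 216.1]
plate top front [588.8  58.2 218.5] res 0.91 local [ 56.6  91.  218.5]
padL [[470.3  53.1 133. ]]
padR [[ 484.9 -136.3  133. ]]
plate [[607.1  60.7 195. ]]
gateplate top [[519.5 -38.4 175. ]]
```

```bash
cat > ov.py <<'E'
from h import *
import sys
def box(x0,x1,y0,y1,z): return [[x0,y0,z],[x1,y0,z],[x1,y1,z],[x0,y1,z]]
def draw(f,out,tilt=-0.2):
    t=cv2.imread('pics/top0.png'); s=cv2.imread('pics/scene0.png'); ims=[]
    for c,im,(u0,u1,v0,v1) in(('top',t,(210,470,150,330)),('scene',s,(190,390,170,370))):
        k=3 if c=='top' else 2.9
        im=cv2.resize(im[v0:v1,u0:u1],None,fx=k,fy=k,interpolation=cv2.INTER_CUBIC)
        def P(pts,col):
            q=(proj(c,loc2w(pts,f))-[u0,v0]+.5)*k; cv2.polylines(im,[q.round().astype(int)],True,col,1)
        ox=f[3]; P(box(ox-160,ox+160,-290,290,10),(0,255,255))
        for sg in(1,-1):
            z0=114; y=sg*95; zc=133 if sg*tilt>0 else 95; d=22*np.sin(tilt)
            P([[-97,y-22,zc-d],[-27,y-22,zc-d],[-27,y+22,zc+d],[-97,y+22,zc+d]],(0,0,255))
        P([[55,92,173],[95,92,173],[95,92,217],[55,92,217]],(0,255,0))
        P([[210,-18,195],[210,18,195]],(255,0,255)); 
        P([[-20,-45,175],[-20,45,175]],(255,0,0))
        ims.append(im)
    cv2.imwrite(out+'_t.png',ims[0]); cv2.imwrite(out+'_s.png',ims[1])
E
python3 - <<'E'
from ov import *
tp=np.array([tc(30,112),tc(690,70),tc(720,433),tc(50,477)])
sp=np.array([sc(553,158),sc(286,553),sc(34,402)])
pads=[[-97,-116.6,137.4],[-97,-73.4,128.6],[-97,116.6,90.6],[-97,73.4,99.4]]
pt=np.array([tc(537,437),tc(480,439),tc(247,453),tc(299,449)]);ps=np.array([sc(130,211),sc(153,195),sc(257,103),sc(236,119)])
pl=[[95,92,217],[55,92,217]];plt=np.array([tc(264,212),tc(264,265)]);pls=np.array([sc(380,117),sc(349,98)])
def res(f):
    q=loc2w([[f[3]+160,290,10],[f[3]+160,-290,10],[f[3]-160,-290,10],[f[3]-160,290,10]],f)
    r=[proj('top',q)-tp,proj('scene',q[:3])-sp,proj('top',loc2w(pads,f))-pt,proj('scene',loc2w(pads,f))-ps,proj('top',loc2w(pl,f))-plt,proj('scene',loc2w(pl,f))-pls]
    return np.vstack(r).ravel()
s=least_squares(res,[540,-40,.07,50],loss='soft_l1'); f=s.x; np.save('f.npy',f); print(f.round(3)); print(res(f).reshape(-1,2).round(1).tolist())
draw(f,'pics/ov')
E
```

```text
[ 5.48125e+02 -3.44350e+01  7.50000e-02  5.19240e+01]
[[-1.1, -0.8], [-0.1, -1.0], [-0.1, 0.1], [-1.0, 0.5], [0.6, -0.7], [-0.8, 1.2], [-1.9, -0.5], [0.6, 0.2], [1.0, 0.6], [-0.8, 0.7], [-0.5, 1.0], [-2.8, 4.0], [-1.7, 0.9], [-2.2, -0.5], [-2.6, 1.3], [-3.0, -4.0], [-1.9, -3.8], [3.0, -0.2], [2.1, 1.0]]
```

View pics/ov_t.png

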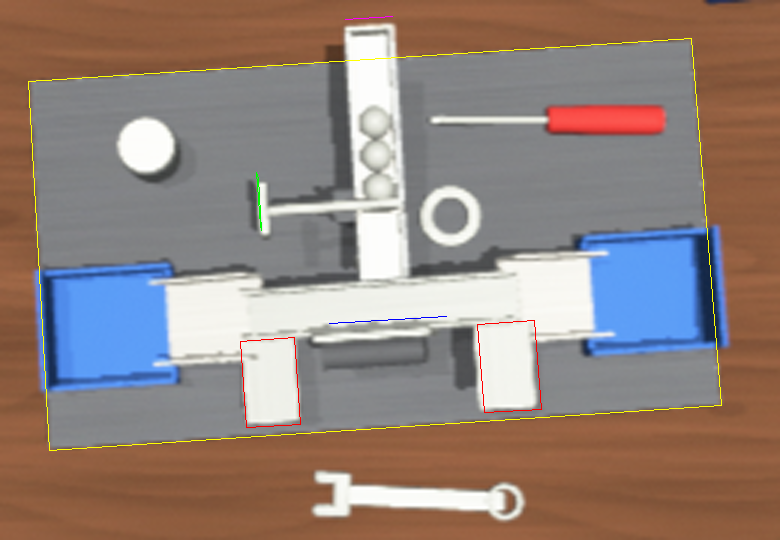

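View pics/ov_s.png

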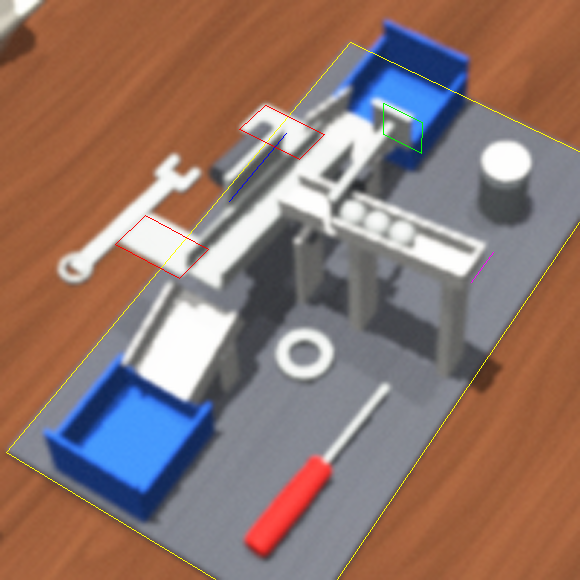

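The pictures agree with the triangulation: the right paddle is up, at about z 133–150, and the gate slopes to the left tray. I'll shut the fingers, rise and align the tool with the stand, then travel to the right paddle.

Call:
{"fn": "move_arm", "kwargs": {"steps": [[[0,0,-0.5],-0.76,1],[[0,0,-0.5],-0.76,1],[[0,0,-0.5],-0.76,1],[[0,0,-0.5],-0.76,1],[[0,0,-0.5],-0.76,1],[[0,0,-0.5],-0.76,1],[[-0.3,-0.9,0],0,1],[[-0.3,-0.9,0],0,1],[[-0.3,-0.9,0],0,1],[[-0.3,-0.9,0],0,1],[[-0.3,-0.9,0],0,1],[[-0.3,-0.9,0],0,1],[[-0.3,-0.9,0],0,1],[[-0.3,-0.9,0],0,1],[[-0.3,-0.9,0],0,1],[[-0.3,-0.9,0],0,1],[[-0.3,-0.9,0],0,1],[[-0.3,-0.9,0],0,1],[[-0.3,-0.9,0],0,1],[[-0.3,-0.9,0],0,1]]}}

```text
t: 3.07
ee_pos: [326.6, 285.8, 297.9]
orientation: [-0.12, 3.139, 0.0]
ft_force: [-0.5, -0.3, 0.1]
width: 0.6
grasp_force: 0.0
```

Call:
{"fn": "move_arm", "kwargs": {"steps": [[[-0.3,-0.9,0],0,1],[[-0.3,-0.9,0],0,1],[[-0.3,-0.9,0],0,1],[[-0.3,-0.9,0],0,1],[[-0.3,-0.9,0],0,1],[[-0.3,-0.9,0],0,1],[[-0.3,-0.9,0],0,1],[[-0.3,-0.9,0],0,1],[[-0.3,-0.9,0],0,1],[[-0.3,-0.9,0],0,1],[[-0.3,-0.9,0],0,1],[[-0.3,-0.9,0],0,1],[[-0.3,-0.9,0],0,1],[[-0.3,-0.9,0],0,1],[[-0.3,-0.9,0],0,1],[[0,0,0],0,1],[[0,0,0],0,1]]}}

```text
t: 4.48
ee_pos: [464.2, -41.8, 297.6]
orientation: [0.116, -3.139, -0.0]
ft_force: [-0.4, 1.0, 1.3]
width: 0.5
grasp_force: 0.0
```

```bash
python3 - <<'E'
from workcell import ctrl, cams
import cv2,numpy as np
from scipy.spatial.transform import Rotation as R
from h import loc2w
o=ctrl.get_obs(); Rm=R.from_rotvec(o['orientation']).as_matrix(); print(o['t'],o['ee_pos'].round(1),Rm.round(3).tolist(),o['width'],o['ft_force'])
d=cams.get_image('wrist'); K=d['camera_matrix'];M=d['mount'];print(K.round(1).tolist(),M.round(3).tolist())
im=d['image'][:,:,::-1].copy(); np.savez('w1.npz',im=im,K=K,M=M,p=o['ee_pos'],R=Rm)
def wp(P):
    q=(np.linalg.inv(M)@np.r_[Rm.T@(P-o['ee_pos']),1])[:3]; th=np.arctan2(np.hypot(*q[:2]),q[2]); return K[:2,2]+K[0,0]*th*q[:2]/np.hypot(*q[:2])
for f,col in((np.load('f.npy'),(0,0,255)),(np.array([539.4,-36.8,.077]),(0,255,255))):
  for z in ([[-97,-116.6,137.4],[-97,-73.4,128.6],[-27,-73.4,128.6],[-27,-116.6,137.4]],[[55,92,173],[95,92,173],[95,92,217],[55,92,217]]):
    cv2.polylines(im,[np.array([wp(p) for p in loc2w(z,f)]).round().astype(int)],True,col,1)
for P,c in(((478,-138,133),(0,255,0)),((607,60,195),(255,0,255))): cv2.circle(im,tuple(wp(np.array(P,float)).round().astype(int).tolist()),3,c,-1)
cv2.imwrite('pics/w1.png',im)
E
```

```text
4.4833 [464.2 -41.8 297.6] [[-0.997, -0.074, -0.0], [-0.074, 0.997, 0.0], [0.0, 0.0, -1.0]] 0.5288447263792434 [-0.4265024   1.01295719  1.32238187]
[[371.6, 0.0, 316.4], [0.0, 371.6, 237.3], [0.0, 0.0, 1.0]] [[0.001, -0.964, -0.264, 73.034], [1.0, 0.002, -0.001, -0.346], [0.001, -0.264, 0.964, -162.145], [0.0, 0.0, 0.0, 1.0]]
```

View pics/w1.png

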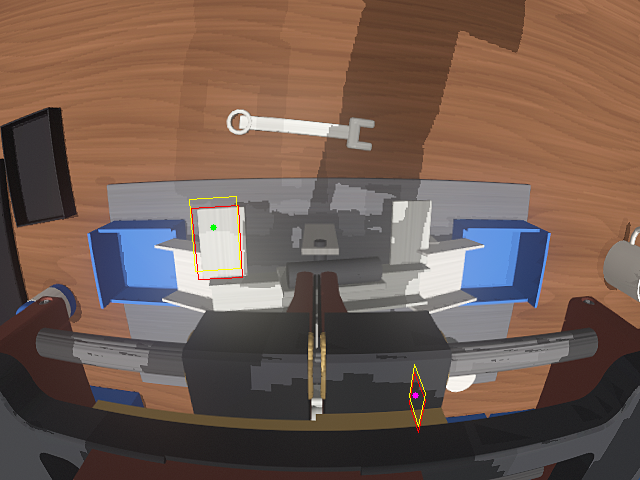

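The wrist view puts the raised right paddle at (197–245, 207–275). It matches the second (red) fit to within about 3 mm, so the press point is about (480, -135).

Call:
{"fn": "move_arm", "kwargs": {"steps": [[[-0.09,-0.94,0],0,1],[[-0.09,-0.94,0],0,1],[[-0.09,-0.94,0],0,1],[[-0.09,-0.94,0],0,1],[[0,0,0.8],0,1],[[0,0,0.8],0,1],[[0,0,0.8],0,1],[[0,0,0.8],0,1],[[0,0,0.8],0,1],[[0,0,0.8],0,1],[[0,0,0.6],0,1],[[0,0,0.3],0,1],[[0,0,0],0,1],[[0,0,0],0,1]]}}

```text
t: 5.7
ee_pos: [480.3, -133.6, 155.5]
orientation: [0.121, -3.139, -0.0]
ft_force: [-0.6, 0.3, -0.4]
width: 0.4
grasp_force: 0.0
```

Call:
{"fn": "move_arm", "kwargs": {"steps": [[[0,0,0.15],0,1],[[0,0,0.15],0,1],[[0,0,0.15],0,1],[[0,0,0.15],0,1],[[0,0,0.15],0,1],[[0,0,0.15],0,1],[[0,0,0.15],0,1],[[0,0,0.15],0,1],[[0,0,0.15],0,1],[[0,0,0.15],0,1]]}}

```text
t: 6.53
ee_pos: [480.2, -134.2, 117.2]
orientation: [0.12, -3.139, -0.0]
ft_force: [-0.2, -0.3, -0.1]
width: 0.5
grasp_force: 0.0
```

Call:
{"fn": "move_arm", "kwargs": {"steps": [[[0,0,0.12],0,1],[[0,0,0.12],0,1],[[0,0,0.12],0,1],[[0,0,0.12],0,1],[[0,0,0.12],0,1],[[0,0,0.12],0,1],[[0,0,0],0,1],[[0,0,0],0,1]]}}

```text
t: 7.2
ee_pos: [480.1, -134.2, 99.5]
orientation: [0.12, -3.139, -0.0]
ft_force: [-0.0, 0.5, -0.0]
width: 0.1
grasp_force: 0.0
```

Call:
{"fn": "move_arm", "kwargs": {"steps": [[[0,0,-0.4],0,1],[[0,0,-0.8],0,1],[[0,0,-0.9],0,1],[[0,0,-0.9],0,1],[[0,0,-0.9],0,1],[[0,0,-0.9],0,1],[[0,0,-0.9],0,1],[[0,0,-0.9],0,1],[[0,0,-0.9],0,1],[[0.5,0.6,-0.5],0,1],[[0.5,0.9,0],0,1],[[0,0.9,0],0,1],[[0,0.9,0],0,1],[[0,0,0],0,1],[[0,0,0],0,1]]}}

```text
t: 8.45
ee_pos: [449.0, -53.3, 300.6]
orientation: [-0.123, 3.138, -0.001]
ft_force: [0.1, -0.6, 0.6]
width: 0.5
grasp_force: 0.0
```

```bash
python3 - <<'E'
from workcell import ctrl, cams
import cv2,numpy as np
o=ctrl.get_obs(); print(o['t'],o['ee_pos'].round(1))
a=cams.get_image('scene')['image'][:,:,::-1]; b=cams.get_image('wrist')['image'][:,:,::-1]
a=cv2.resize(a[165:365,190:390],(400,400),interpolation=cv2.INTER_CUBIC); b=cv2.resize(b[130:330,90:550],(800,348)) [:, :]
b=cv2.resize(b,(400,174)); b=np.vstack([b,np.zeros((226,400,3),np.uint8)])
cv2.imwrite('pics/chk.png',np.hstack([a,b]))
E
```

```text
8.45 [449.  -53.3 300.6]
```

View pics/chk.png

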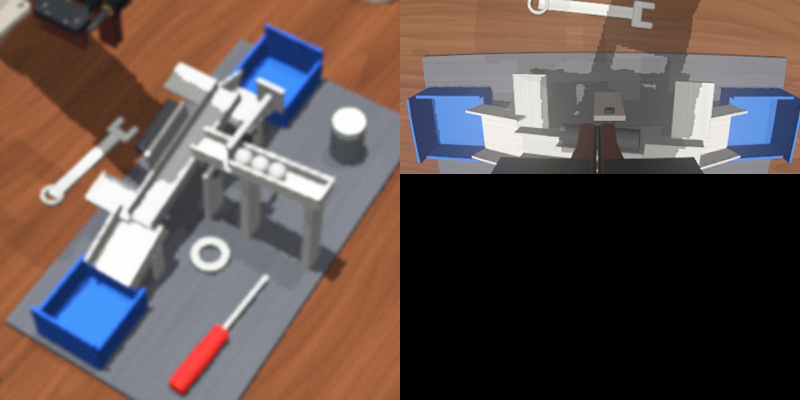

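The gate is over: the left end is up and the trough meets the right chute at about (130, 215) in the picture. Next is the stop plate, approached from its free left side.

Call:
{"fn": "move_arm", "kwargs": {"steps": [[[-0.3,0.86,0],0,1],[[-0.85,0.86,0],0,1],[[-0.85,0.86,0],0,1],[[-0.85,0.86,0],0,1],[[-0.85,0.86,0],0,1],[[-0.85,0.86,0],0,1],[[-0.85,0.86,0],0,1],[[-0.85,0.86,0],0,1],[[-0.5,0,0],0,1],[[0,0,0.5],0,1],[[0,0,0.8],0,1],[[0,0,0.8],0,1],[[0,0,0.8],0,1],[[0,0,0.8],0,1],[[0,0,0.8],0,1],[[0,0,0],0,1],[[0,0,0],0,1]]}}

```text
t: 9.97
ee_pos: [602.9, 129.1, 185.7]
orientation: [0.117, -3.136, 0.001]
ft_force: [0.9, -1.3, 0.1]
width: 0.6
grasp_force: 0.0
```

```bash
python3 - <<'E'
from workcell import ctrl, cams
import cv2,numpy as np
o=ctrl.get_obs(); print(o['t'],o['ee_pos'].round(1),o['ft_force'].round(1))
a=cams.get_image('scene')['image'][:,:,::-1]; b=cams.get_image('top')['image'][:,:,::-1]
cv2.imwrite('pics/chk2.png',np.hstack([cv2.resize(a[150:300,250:400],(400,400),interpolation=cv2.INTER_CUBIC),cv2.resize(b[140:290,240:390],(400,400),interpolation=cv2.INTER_CUBIC)]))
E
```

```text
9.9667 [602.9 129.1 185.7] [ 0.9 -1.3  0.1]
```

View pics/chk2.png

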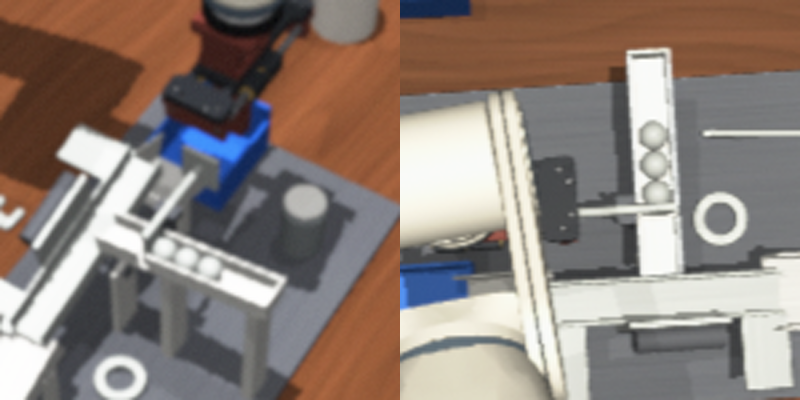

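The gripper is left of the stop plate and in line with the rod (crop row about 211), clear of the grease can. I'll push along the tool's -y.

Call:
{"fn": "move_arm", "kwargs": {"steps": [[[0,-0.5,0],0,1],[[0,-0.5,0],0,1],[[0,-0.4,0],0,1],[[0,-0.3,0],0,1],[[0,-0.2,0],0,1],[[0,-0.2,0],0,1],[[0,-0.2,0],0,1],[[0,-0.2,0],0,1],[[0,-0.2,0],0,1],[[0,-0.2,0],0,1],[[0,-0.2,0],0,1],[[0,-0.2,0],0,1],[[0,-0.2,0],0,1]]}}

```text
t: 11.15
ee_pos: [611.0, 42.9, 187.2]
orientation: [-0.12, 3.139, 0.0]
ft_force: [-0.6, 2.6, 2.2]
width: 0.4
grasp_force: 1.2
```

Call:
{"fn": "move_arm", "kwargs": {"steps": [[[0,-0.1,0],0,1],[[0,-0.1,0],0,1],[[0,-0.1,0],0,1],[[0,-0.1,0],0,1],[[0,0,0],0,1]]}}

```text
t: 11.57
ee_pos: [611.7, 32.8, 187.2]
orientation: [-0.119, 3.139, -0.001]
ft_force: [-0.8, 0.5, 0.4]
width: 0.5
grasp_force: 0.1
```

Call:
{"fn": "move_arm", "kwargs": {"steps": [[[0,-0.08,0],0,1],[[0,-0.08,0],0,1],[[0,0,0],0,1]]}}

```text
t: 11.82
ee_pos: [612.0, 29.7, 187.1]
orientation: [0.119, -3.139, -0.002]
ft_force: [0.3, 4.0, 1.3]
width: 0.7
grasp_force: 2.1
```

```bash
python3 - <<'E'
from workcell import ctrl, cams
import cv2,numpy as np
o=ctrl.get_obs(); print(o['t'],o['ee_pos'].round(1),o['ft_force'].round(1))
a=cams.get_image('scene')['image'][:,:,::-1]; b=cams.get_image('top')['image'][:,:,::-1]
cv2.imwrite('pics/chk3.png',np.hstack([cv2.resize(a[165:355,190:380],(400,400),interpolation=cv2.INTER_CUBIC),cv2.resize(b[140:310,290:460],(400,400),interpolation=cv2.INTER_CUBIC)]))
E
```

```text
11.8167 [612.   29.7 187.1] [0.3 4.  1.3]
```

View pics/chk3.png

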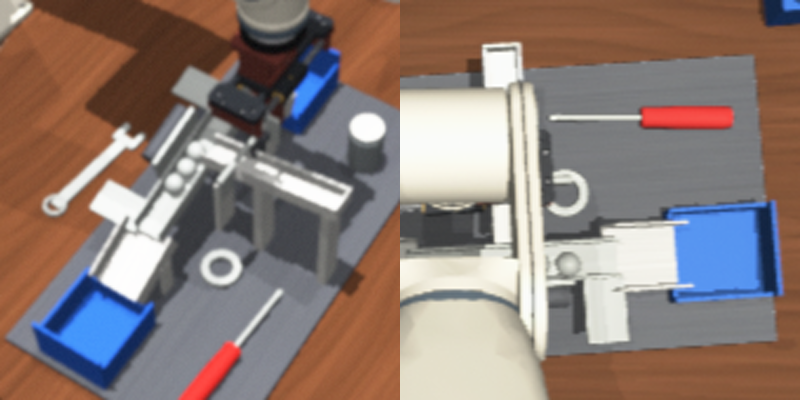

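The balls are already rolling down the trough to the right, at about (180, 170) in the scene crop. I'll ease the stop to its end, watching the force.

Call:
{"fn": "move_arm", "kwargs": {"steps": [[[0,-0.06,0],0,1],[[0,-0.06,0],0,1],[[0,0,0],0,1]]}}

```text
t: 12.17
ee_pos: [612.0, 29.5, 187.2]
orientation: [0.119, -3.139, -0.008]
ft_force: [-2.2, 17.5, 1.6]
width: 0.6
grasp_force: 8.8
```

The force rose to 17.5 N with no further travel, so the stop is fully in. I'll back off and lift clear.

Call:
{"fn": "move_arm", "kwargs": {"steps": [[[0,0.3,0],0,1],[[0,0.6,0],0,1],[[0,0.8,0],0,1],[[0,0.8,0],0,1],[[0,0.8,0],0,1],[[0,0,-0.8],0,1],[[0,0,-0.8],0,1],[[0,0,-0.8],0,1],[[0,0,-0.8],0,1],[[0,0,-0.8],0,1],[[0.3,0.8,0],0,1],[[0.8,0.8,0],0,1],[[0.8,0.8,0],0,1],[[0.8,0.8,0],0,1],[[0.8,0.8,0],0,1],[[0.8,0.8,0],0,1],[[0.8,0.8,0],0,1],[[0,0.8,0],0,1],[[0,0.8,0],0,1],[[0,0,0],0,1]]}}

```text
t: 13.83
ee_pos: [464.5, 281.1, 287.4]
orientation: [-0.124, 3.138, 0.001]
ft_force: [-0.3, -0.4, -0.2]
width: 0.4
grasp_force: 0.0
```

Call:
{"fn": "move_arm", "kwargs": {"steps": [[[0,0,0],0,1],[[0,0,0],0,1],[[0,0,0],0,1],[[0,0,0],0,1],[[0,0,0],0,1],[[0,0,0],0,1],[[0,0,0],0,1],[[0,0,0],0,1],[[0,0,0],0,1],[[0,0,0],0,1],[[0,0,0],0,1],[[0,0,0],0,1]]}}

```text
t: 14.83
ee_pos: [465.1, 278.4, 287.2]
orientation: [0.12, -3.139, 0.0]
ft_force: [-0.1, 0.5, -0.1]
width: 0.5
grasp_force: 0.0
```

```bash
python3 - <<'E'
from workcell import ctrl, cams
import cv2,numpy as np
o=ctrl.get_obs(); print(o['t'],o['ee_pos'].round(1),o['ft_force'].round(1))
a=cams.get_image('scene')['image'][:,:,::-1]; b=cams.get_image('top')['image'][:,:,::-1]
cv2.imwrite('pics/chk4.png',np.hstack([cv2.resize(a[165:355,190:380],(400,400),interpolation=cv2.INTER_CUBIC),cv2.resize(b[140:310,290:460],(400,400),interpolation=cv2.INTER_CUBIC)]))
E
```

```text
14.8333 [465.1 278.4 287.2] [-0.1  0.5 -0.1]
```

View pics/chk4.png

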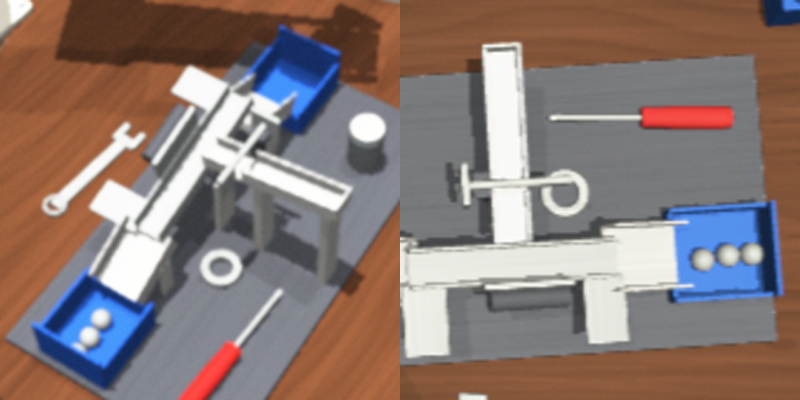

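All three balls are in the right tray (top crop, about (700–755, 255)), the stop is fully in, the gate has stayed over and nothing else has moved.

```bash
python3 -c "
from workcell import ctrl
print(ctrl.close_job())"
```

```text
the job is handed in; nothing more can be done
None
```

I rocked the gate over to the right, pushed the stop fully in, and the last picture showed all three balls in the right tray with nothing else moved; the job was handed in at about 15 s.

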